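# Lay the gear shafts back into the lower gear case

## Robot

A 6-joint arm with a two-finger parallel gripper is mounted at the origin on a cart in front of the work surface, level with it; the furniture and walls round the work are solid. World frame = base frame: x ahead of the robot, y to its left, z up, the work surface at z = 0. Lengths are in m, angles in rad, forces in N, time in s.
With the tool pointing down it reaches from about 0.275 to 0.775 m from the base axis. Payload 14.6 kg.
Tool frame: the origin (TCP) lies at the very end of the fingers, on their centre line; the grasp point (between the pads) lies 19 mm behind it (env.pinch_z is the distance from the TCP to the grasp point, in m); z points along the fingers, y is the line along which they close (so a half turn about z gives the same grasp; the last joint's range is limited). The gripper opens to 85 mm and grips with 20 to 120 N. Pads are 22 mm wide; open, the fingers measure 114 mm over their backs; the gripper's body (76 mm by 85 mm) begins 54 mm behind the grasp point. The pads swing forward as they close: fully open they stand 13 mm farther back than shut.
Start: joints at [-1.436, 0.263, -0.048, 1.259, 0, 1.415], TCP at [0.15, -0.503, 0.231] pointing down, gripper open.
Joint ranges: [-2.65, 2.65], [-0.89, 1.7], [-1.18, 1.37], [-2.13, 2.11], [-1.35, 1.29], [-3.14, 3.14]. Speed limits (rad/s): [1.89, 1.89, 2.57, 2.79, 3.14, 3.14].

## Interface

Orientations are given as a unit quaternion [x, y, z, w].
In Python, from plant import read_state, optics, env gives the robot as it stands.
- The arm moves only by the tool drive_tool, never from a script. Its argument "steps" is a list of rows, each a list of 2 entries, a list of its own where there are three numbers: the shift along the tool's x, y, z in cm, then the turn, a rotation vector about the tool's x, y, z in rad. A call has 1 to 12 rows; each row shifts and turns the commanded pose from where the row before left it, along the tool's axes as they then stand; what a row does not reach is not made up. A row lasts 1/8 s, in which the tool goes at most 62.5 mm and 10.7 degrees, less where a joint would pass 70% of its speed; a pose out of reach is approached as far as the arm can. A call with a gripper value outside its range is refused whole. "claw" is the finger opening in cm, from 0 to 8.54, set as the call begins (left out, the last holds). The fingers move at their own pace and stop on an object; "grip_force" is the grip in N (left out, the last holds). Time passes only in rows, so rows that do not move let the fingers close. It gives the time, the measured TCP pose, the force, the opening and the grip force at its end, in the units of the state.
- read_state(): the state, without advancing time (a new reading comes with each control period).
- optics.grab_frame(name): name is "scene" or "top"; returns the picture (384x512x3 uint8, red, green, blue); there is no depth.
- optics.camera_params(name): a dict with "mtx" (3x3 intrinsics, pixels), "origin" and "orientation" of the camera in the world. Camera axes: x right, y down, z forward; pixel columns grow to the right and rows downward; lengths in m; the calibration is good to about 2 mm. A picture is of the moment at which its call begins. camera_params takes no time and is no camera call.
- env.sign_off(): hands the job in; it is judged then, once.
Trained networks look in the newest picture that a camera, given by its name, has taken for a name from the list of things; names that differ only in an ending like _2 or _b are one class to them, and where a whole thing is asked for, a point or a joint stands for the part that bears it (a point fixed in the world has none). Each returns a list of dicts, best first, with "confidence" (0 to 1); they miss things now and then, are a little off and sometimes report something else, mostly with a low value. They report only what shows in the picture. A call takes as long as a camera call.
- optics.recognise(query, camera): "box" ([left, top, width, height] in pixels, round what is visible of it).
The state is a dict: "clock": time; "q": joint angles; "joint_vel": joint speeds; "joint_torque": joint torques, N m; "eef_pos": TCP position; "tcp_rot": TCP orientation; "contact_force": force on the tool from outside, world axes, zero at the start; "moment": the same for the moment, N m; "grip_width": finger opening in m; "grip_force": force on a finger pad.
Only numpy, scipy, OpenCV 4.12 (cv2) and the standard library are available. Lean on these libraries where they do the work, as an engineer would, in place of code of your own. Each camera call takes 0.05 s, during which the arm holds its last target. There are 200 camera calls.

## Task

The four cleaned shafts of the drum-drive gearbox lie in a wooden V-stand, in no particular order. Lay each one in the open lower half of the gear case, fully down in the pair of bearing seats that its own bearings fit, so that the bearings run from the smallest to the largest just as the seats do, and keep each shaft pointing the way it lies now. Lower them gently, do not drop them in, and leave the grease tin and the red bottle behind them alone.

Things in the scene. Friction and masses are not known exactly. Their poses are not given: they have to be found in the camera images.
- shaft_input_mid (a point): input shaft, steel, loose, 0.26 kg: smallest bearings, 26 mm across; one 45 mm gear, on the +x half; drive end 24 mm beyond the -x bearing. Origin on its axis midway between the bearings, at the bare part to grip (18 mm thick, 36 mm long); starts 42 mm above the table. x points along the axis, roughly world +y; roll is of no matter. Take it there from above.
- shaft_second_mid (a point): second shaft, steel, loose, 0.38 kg: second smallest bearings, 31 mm across; 57 mm gear on the +x half, 43 mm gear on the -x half. Origin on its axis midway between the bearings, at the bare part to grip (20 mm thick, 36 mm long); starts 46 mm above the table. x as for the input shaft. All bearings: 12 mm wide, centred 48 mm either side of the origin.
- shaft_third_mid (a point): third shaft, steel, loose, 0.42 kg: second largest bearings, 36 mm across; 59 mm gear on the -x half, 39 mm gear on the +x half. Origin on its axis midway between the bearings, at the bare part to grip (20 mm thick, 36 mm long); starts 49 mm above the table. x as for the input shaft. Shafts start 62 mm apart in a row of V-notches of a fixed wooden stand (128x250 mm, 43 mm high), in any order.
- shaft_output_mid (a point): output shaft, steel, loose, 0.46 kg: largest bearings, 41 mm across; one 63 mm gear, on the +x half; drive end 24 mm beyond the +x bearing. Origin on its axis midway between the bearings, at the bare part to grip (22 mm thick, 36 mm long); starts 53 mm above the table. x as for the input shaft.
- seat_input: smallest pair of half-round bearing seats in the gear case, 28 mm wide, for the input shaft. Origin: where the shaft's own origin lies when fully seated, 50 mm up, level with the case's top; x along the shaft, roughly world +y. Nearest the robot. Case: grey, fixed, open above, 132x240x50 mm, floor 8 mm, hollow between the seat walls. Its -x end is cut out for the drive end, the other closed.
- seat_second: second smallest pair of half-round bearing seats in the gear case, 33 mm wide, for the second shaft. Origin: where the shaft's own origin lies when fully seated, 50 mm up, level with the case's top; x along the shaft, roughly world +y. 48 mm beyond the input seat, seen from the robot. Closed at both ends. Seated shafts leave 28 mm between their bare parts, and to the end walls, room for a finger.
- seat_third: second largest pair of half-round bearing seats in the gear case, 38 mm wide, for the third shaft. Origin: where the shaft's own origin lies when fully seated, 50 mm up, level with the case's top; x along the shaft, roughly world +y. 48 mm beyond the second seat. Closed at both ends. Seat walls are 24 mm wide, bevelled; a bearing let down within 4 mm rolls in.
- seat_output: largest pair of half-round bearing seats in the gear case, 43 mm wide, for the output shaft. Origin: where the shaft's own origin lies when fully seated, 50 mm up, level with the case's top; x along the shaft, roughly world +y. 48 mm beyond the third seat, farthest from the robot. Its +x end is cut out for the drive end, the other closed.
- grease_tin_mid (a point): bystander just behind the work: green and yellow grease tin, 87 mm across, 68 mm high; origin at its centre. (The big orange skimmer right of the work, y below 0.04 m, is fixed; its bail stands 0.6 m high near x 0.78, y -0.3, so swing the arm past it well drawn in.)
- threadlock_mid (a point): bystander just behind the work: small red bottle with a black cap, standing, 33 mm across, 92 mm high; origin on its axis at half height

How it is judged:
By the outcome, as a careful person would: the job done as asked, in the order asked, and still so for the second after the job is handed in, with the robot touching nothing.
It also fails if it takes over 102 s, if anything falls off the work surface, if the arm or the gripper's body presses on something with over 40 N, if the wrist force passes 120 N, or if a joint passes its speed limit or range.

## Working session

There is one attempt and no reset: what is moved stays moved. The work goes in short steps, Python scripts to look and compute and a tool call to move; the robot and the scene stay as the last step left them, time stands still between calls to the robot, and variables do not carry over. Pictures are saved under pics/ and viewed, at most 14 in all, crops included, and the job is handed in when it is done.

Besides the shell and the picture viewer there is one more tool, called after "Call:" as name(argument=value, ...) on one line, values as JSON. drive_tool: Moves the arm, as the interface text tells. Its arguments: {"type":"object","properties":{"steps":{"type":"array"},"claw":{"type":"number"},"grip_force":{"type":"number"}},"required":["steps"]}

```bash
ls; mkdir -p pics
python3 - <<'E'
from plant import read_state, optics, env
import cv2
for n in ("scene","top"):
    im=optics.grab_frame(n); cv2.imwrite(f"pics/{n}0.png",im[:,:,::-1])
    p=optics.camera_params(n); print(n,p)
    for q in ["shaft_input_mid","shaft_second_mid","shaft_third_mid","shaft_output_mid","seat_input","seat_second","seat_third","seat_output","grease_tin_mid","threadlock_mid"]:
        print(q,[(([round(float(v),1) for v in d["box"]]),round(float(d["confidence"]),2)) for d in optics.recognise(q,n)][:4])
print(read_state(),env.pinch_z)
E
```

```text
pics
scene {'mtx': array([[371.62274892,   0.        , 253.48142825],
       [  0.        , 371.62274892, 198.60933605],
       [  0.        ,   0.        ,   1.        ]]), 'origin': array([0.14688487, 0.59927017, 0.70513213]), 'orientation': array([-0.39136609,  0.84566962, -0.32595707,  0.15945992])}
shaft_input_mid [([278.6, 196.6, 45.6, 28.1], 0.66), ([199.8, 229.4, 53.0, 44.5], 0.27)]
shaft_second_mid [([307.8, 228.3, 53.8, 36.5], 0.94)]
shaft_third_mid [([294.0, 209.7, 48.0, 34.2], 0.63)]
shaft_output_mid [([252.4, 173.8, 57.6, 36.2], 0.68)]
seat_input [([236.4, 252.2, 59.2, 56.3], 0.95)]
seat_second [([215.7, 242.9, 54.7, 46.3], 0.79)]
seat_third [([199.8, 230.1, 55.5, 41.3], 0.79)]
seat_output [([183.5, 212.5, 51.4, 46.1], 0.94)]
grease_tin_mid [([236.0, 140.2, 35.2, 40.7], 0.62)]
threadlock_mid [([208.5, 168.8, 10.3, 34.5], 0.81), ([216.6, 240.0, 52.7, 48.1], 0.25)]
top {'mtx': array([[479.31927513,   0.        , 250.60988719],
       [  0.        , 479.31927513, 184.54585229],
       [  0.        ,   0.        ,   1.        ]]), 'origin': array([0.38259522, 0.22079445, 1.0
[... 663 characters left out ...]
.43627224e+00,  2.63064225e-01, -4.83018137e-02,  1.25940006e+00,
       -3.81447854e-05,  1.41550764e+00]), 'joint_vel': array([ 1.45241367e-04,  7.24432957e-05, -5.39734382e-04,  2.16203106e-03,
        2.88191632e-04, -2.94763187e-04]), 'joint_torque': array([ 3.71020142e-04, -6.37444210e+01,  3.84768283e+01,  9.84612998e-04,
       -1.45125614e-04, -3.59302749e-05]), 'eef_pos': array([ 0.15002057, -0.50310704,  0.23129617]), 'tcp_rot': array([ 9.89519428e-01,  1.44399796e-01, -1.92282582e-05,  1.49130641e-05]), 'contact_force': array([0.13715495, 0.18196565, 0.87939254]), 'moment': array([ 0.0155506 , -0.02793933, -0.02630374]), 'grip_force': 0.0, 'grip_width': 0.0856928426675255} 0.0187
```

Run:
```python
import cv2
a=cv2.imread("pics/top0.png")[60:310,140:360]
cv2.imwrite("pics/top0c.png",cv2.resize(a,None,fx=2.4*1.0,fy=2.4,interpolation=cv2.INTER_CUBIC))
a=cv2.imread("pics/scene0.png")[130:330,160:380]
cv2.imwrite("pics/scene0c.png",cv2.resize(a,None,fx=3,fy=3,interpolation=cv2.INTER_CUBIC))
```

```text
(no output)
```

View pics/top0c.png

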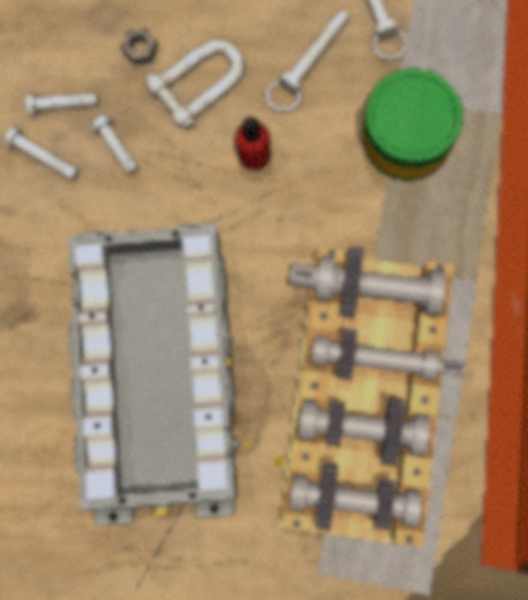

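View pics/scene0c.png

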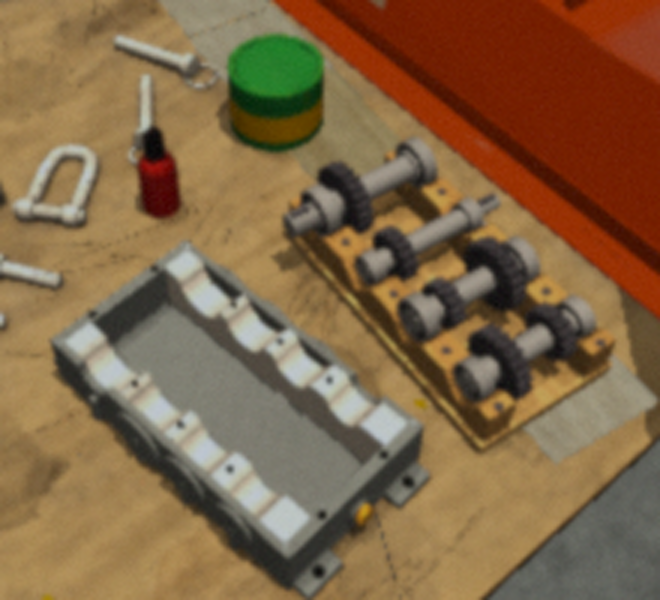

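```bash
cat > h.py <<'E'
import numpy as np, cv2
from scipy.spatial.transform import Rotation as R
from plant import read_state, optics, env
def P(n):
    p=optics.camera_params(n); Rm=R.from_quat(p["orientation"]).as_matrix(); return p["mtx"],Rm,np.array(p["origin"])
def proj(n,X):
    K,Rm,o=P(n); c=(np.atleast_2d(X)-o)@Rm; u=c@K.T; return u[:,:2]/u[:,2:]
def back(n,uv,z):
    K,Rm,o=P(n); uv=np.atleast_2d(uv); d=np.c_[uv,np.ones(len(uv))]@np.linalg.inv(K).T@Rm.T
    return o+d*((z-o[2])/d[:,2])[:,None]
def rect(n,im,z,x0,x1,y0,y1,s):
    """ortho picture: up=+x, left=+y, s px per m, grid each 20 mm"""
    W,H=int((y1-y0)*s),int((x1-x0)*s)
    w=np.array([[x1,y1,z],[x1,y0,z],[x0,y0,z],[x0,y1,z]])
    M=cv2.getPerspectiveTransform(proj(n,w).astype(np.float32),np.float32([[0,0],[W,0],[W,H],[0,H]]))
    return cv2.warpPerspective(im,M,(W,H),flags=cv2.INTER_CUBIC)
def grid(o,x0,x1,y0,y1,s,st=.02):
    o=o.copy()
    for x in np.arange(np.ceil(x0/st)*st,x1,st):
        r=int((x1-x)*s); cv2.line(o,(0,r),(o.shape[1],r),(0,0,255),1); cv2.putText(o,f"{x*1000:.0f}",(0,r-2),0,.4,(0,0,255),1)
    for y in np.arange(np.ceil(y0/st)*st,y1,st):
        c=int((y1-y)*s); cv2.line(o,(c,0),(c,o.shape[0]),(255,0,0),1); cv2.putText(o,f"{y*1000:.0f}",(c+1,10),0,.4,(255,0,0),1)
    return o
E
python3 - <<'E'
from h import *
f=lambda l:np.array([[140+a/2.4,60+b/2.4] for a,b in l])
print("screws",back("top",f([(92,316),(95,370),(97,425),(200,308),(205,361),(208,416)]),.05).round(4))
print("shafts",back("top",f([(323,279),(434,287),(325,351),(434,363),(309,420),(420,434),(302,493),(413,507)]),.047).round(4))
g=lambda b:[b[0]+b[2]/2,b[1]+b[3]/2]
for n,bs in dict(top=[([269.2, 197.0, 66.1, 21.1]),[260.0, 256.7, 54.7, 23.7],[264.4, 222.8, 54.1, 33.2],[259.2, 164.7, 64.0, 27.8],[174.9, 233.1, 56.5, 35.6],[172.4, 207.2, 61.9, 31.1],[175.2, 188.2, 54.5, 27.1],[170.8, 158.0, 57.8, 33.7]]).items():
    print(back(n,[g(b) for b in bs],.047).round(3))
a=cv2.imread("pics/top0.png");b=cv2.imread("pics/scene0.png")
bx=(.25,.55,.2,.42,1900) 
np.save("bx.npy",bx)
E
```

```text
screws [[0.5496 0.4031 0.05  ]
 [0.502  0.3982 0.05  ]
 [0.4545 0.3941 0.05  ]
 [0.5582 0.3085 0.05  ]
 [0.5116 0.3027 0.05  ]
 [0.464  0.2986 0.05  ]]
shafts [[0.5865 0.2012 0.047 ]
 [0.5808 0.1039 0.047 ]
 [0.5226 0.1987 0.047 ]
 [0.5138 0.1043 0.047 ]
 [0.4625 0.2117 0.047 ]
 [0.4523 0.1166 0.047 ]
 [0.4004 0.2168 0.047 ]
 [0.3907 0.1227 0.047 ]]
[[0.521 0.143 0.047]
 [0.395 0.173 0.047]
 [0.454 0.165 0.047]
 [0.582 0.166 0.047]
 [0.427 0.346 0.047]
 [0.485 0.348 0.047]
 [0.529 0.352 0.047]
 [0.587 0.36  0.047]]
```

Run:
```python
from h import *
a=cv2.imread("pics/top0.png");b=cv2.imread("pics/scene0.png")
A=(.39,.64,.27,.43,2350)
cv2.imwrite("pics/case.png",np.hstack([grid(rect(n,i,.05,*A),*A) for n,i in (("top",a),("scene",b))]))
A=(.37,.61,.07,.235,2400)
cv2.imwrite("pics/shafts.png",np.hstack([grid(rect(n,i,.048,*A),*A) for n,i in (("top",a),("scene",b))]))
```

```text
(no output)
```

View pics/case.png

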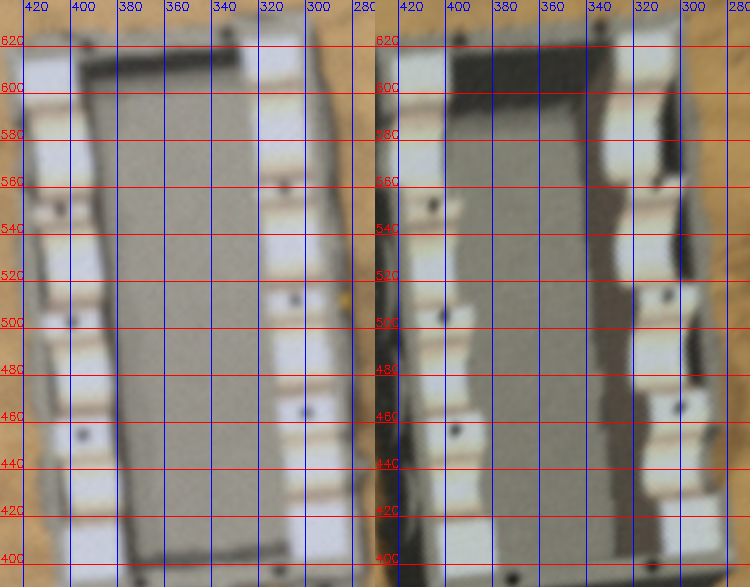

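View pics/shafts.png

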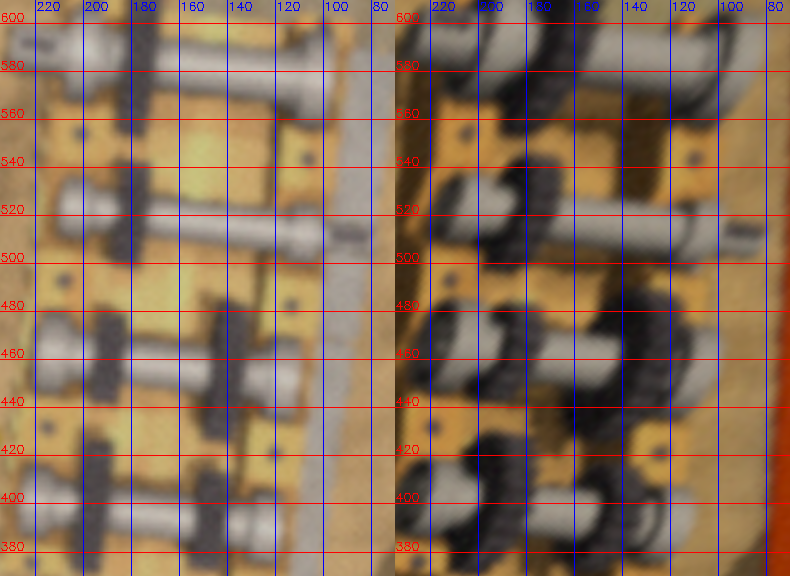

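View pics/scene0.png

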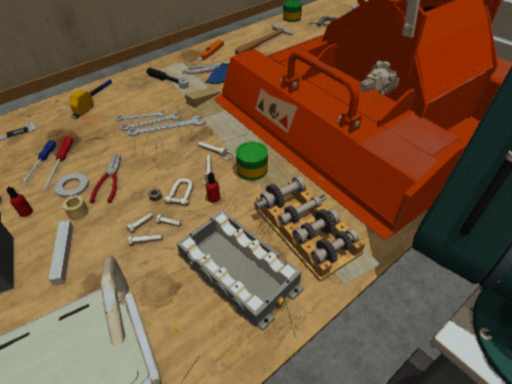

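View pics/top0.png

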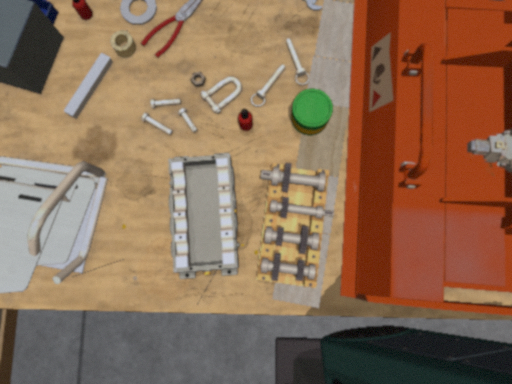

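```bash
cat >> h.py <<'E'
def plan(wps,lin=.05,ang=.15):
    """wps: (x,y,z,yaw_deg of tool y,[lin]); prints rows from the measured pose"""
    s=read_state(); p=np.array(s["eef_pos"]); r=R.from_quat(s["tcp_rot"]); rows=[]
    for w in wps:
        l=w[4] if len(w)>4 else lin
        t=np.array(w[:3]); a=np.radians(w[3]); Y=np.array([np.cos(a),np.sin(a),0]); Z=np.array([0,0,-1.]); rt=R.from_matrix(np.c_[np.cross(Y,Z),Y,Z])
        d=(r.inv()*rt).magnitude(); n=max(1,int(np.ceil(max(np.linalg.norm(t-p)/l,d/ang)-.02)))
        for k in range(n):
            f=1/(n-k); sh=np.round(r.inv().apply((t-p)*f)*100,1 if n-k>1 else 2); rv=np.round((r.inv()*rt).as_rotvec()*f,3)
            p=p+r.apply(sh/100); r=r*R.from_rotvec(rv); rows.append([[float(v)+0 for v in sh],[float(v)+0 for v in rv]])
    for i in range(0,len(rows),12): print(str(rows[i:i+12]).replace(" ",""))
    print(len(rows))
def st():
    s=read_state(); Y=R.from_quat(s["tcp_rot"]).as_matrix()[:,1]
    print(s["clock"],s["eef_pos"].round(4),np.degrees(np.arctan2(Y[1],Y[0])).round(2),s["contact_force"].round(1),round(s["grip_width"],4),s["grip_force"])
E
python3 - <<'E'
from h import *
print("bottle",back("top",[[246.9,119]],.046),"tin",back("top",[[313,110]],.034))
w=[(.094,-.316,.34,-73.4)]
for i in range(1,13):
    a=-73.4+i*8.2; w.append((.33*np.cos(np.radians(a)),.33*np.sin(np.radians(a)),.34,-73.4+i*67.7/12))
w.append((.5,.16,.25,-5.7)); w.append((.583,.153,.15,-5.7))
plan(w,.048)
E
```

```text
bottle [[0.71225857 0.26255576 0.046     ]] tin [[0.73860892 0.11861571 0.034     ]]
[[[0.0,-3.9,-2.2],[0.0,0.0,0.0]],[[0.0,-3.9,-2.2],[0.0,0.0,0.0]],[[0.0,-3.9,-2.2],[0.0,0.0,0.0]],[[0.0,-3.9,-2.1],[0.0,0.0,0.0]],[[-0.02,-3.93,-2.17],[0.0,0.0,0.0]],[[4.72,-0.31,0.0],[0.0,0.0,-0.098]],[[4.69,-0.55,0.0],[0.0,0.0,-0.099]],[[4.66,-0.75,0.0],[0.0,0.0,-0.098]],[[4.62,-0.96,0.0],[0.0,0.0,-0.099]],[[4.57,-1.17,0.0],[0.0,0.0,-0.098]],[[4.52,-1.37,0.0],[0.0,0.0,-0.099]],[[4.45,-1.57,0.0],[0.0,0.0,-0.098]]]
[[[4.37,-1.77,0.0],[0.0,0.0,-0.099]],[[4.29,-1.96,0.0],[0.0,0.0,-0.098]],[[4.2,-2.16,0.0],[0.0,0.0,-0.099]],[[4.1,-2.33,0.0],[0.0,0.0,-0.098]],[[4.0,-2.52,0.0],[0.0,0.0,-0.098]],[[0.8,4.0,1.8],[0.0,0.0,0.0]],[[0.8,3.9,1.8],[0.0,0.0,0.0]],[[0.8,4.0,1.8],[0.0,0.0,0.0]],[[0.8,3.9,1.8],[0.0,0.0,0.0]],[[0.84,3.99,1.8],[0.0,0.0,0.0]],[[0.0,2.8,3.3],[0.0,0.0,0.0]],[[0.1,2.8,3.3],[0.0,0.0,0.0]]]
[[[0.04,2.73,3.4],[0.0,0.0,0.0]]]
25
```

Call:
drive_tool(steps=[[[0,-3.9,-2.2],[0,0,0]],[[0,-3.9,-2.2],[0,0,0]],[[0,-3.9,-2.2],[0,0,0]],[[0,-3.9,-2.1],[0,0,0]],[[0,-3.9,-2.2],[0,0,0]],[[4.7,-0.3,0],[0,0,-0.098]],[[4.7,-0.55,0],[0,0,-0.099]],[[4.7,-0.75,0],[0,0,-0.098]],[[4.6,-0.95,0],[0,0,-0.099]],[[4.6,-1.2,0],[0,0,-0.098]],[[4.5,-1.4,0],[0,0,-0.099]],[[4.45,-1.6,0],[0,0,-0.098]]], claw=5, grip_force=40)

```text
clock: 2.6
eef_pos: [0.3178, -0.0892, 0.3403]
tcp_rot: [0.882, 0.472, 0.0, 0.0]
contact_force: [0.1, -0.3, 0.8]
grip_width: 0.0501
grip_force: 0.0
```

Call:
drive_tool(steps=[[[4.4,-1.8,0],[0,0,-0.099]],[[4.3,-2,0],[0,0,-0.098]],[[4.2,-2.2,0],[0,0,-0.099]],[[4.1,-2.3,0],[0,0,-0.098]],[[4,-2.5,0],[0,0,-0.098]],[[0.8,4,1.8],[0,0,0]],[[0.8,3.9,1.8],[0,0,0]],[[0.8,4,1.8],[0,0,0]],[[0.8,3.9,1.8],[0,0,0]],[[0.8,4,1.8],[0,0,0]],[[0,2.8,3.3],[0,0,0]],[[0,2.8,3.3],[0,0,0]]])

```text
clock: 4.1
eef_pos: [0.5565, 0.155, 0.1832]
tcp_rot: [0.742, 0.671, 0.0, 0.0]
contact_force: [0.2, -0.2, -0.7]
grip_width: 0.0498
grip_force: 0.0
```

Run:
```python
from h import *
st(); plan([(.583,.153,.13,-5.7),(.583,.153,.07,-5.7,.03),(.583,.153,.037,-5.7,.012)])
```

```text
4.1 [0.5565 0.155  0.1832] -5.73 [ 0.2 -0.2 -0.7] 0.0498 0.0
[[[0.0,1.3,2.7],[0.0,0.0,0.0]],[[0.07,1.35,2.62],[0.0,0.0,0.0]],[[0.0,0.0,3.0],[0.0,0.0,0.0]],[[0.0,0.0,3.0],[0.0,0.0,0.0]],[[0.0,0.0,1.1],[0.0,0.0,0.0]],[[0.0,0.0,1.1],[0.0,0.0,0.0]],[[0.0,0.0,1.1],[0.0,0.0,0.0]]]
7
```

Call:
drive_tool(steps=[[[0,1.3,2.7],[0,0,0]],[[0.1,1.35,2.6],[0,0,0]],[[0,0,3],[0,0,0]],[[0,0,3],[0,0,0]],[[0,0,1.1],[0,0,0]],[[0,0,1.1],[0,0,0]],[[0,0,1.1],[0,0,0]]])

```text
clock: 4.97
eef_pos: [0.5824, 0.1534, 0.0384]
tcp_rot: [0.742, 0.671, 0.001, 0.0]
contact_force: [-0.1, 0.8, -0.6]
grip_width: 0.0498
grip_force: 0.0
```

Run:
```python
from h import *
st()
a=optics.grab_frame("top")[:,:,::-1].copy();b=optics.grab_frame("scene")[:,:,::-1].copy()
cv2.imwrite("pics/g1.png",np.hstack([cv2.resize(i,(390,520),interpolation=2) for i in (a[120:300,230:365],b[130:310,235:370])]))
```

```text
4.975 [0.5824 0.1534 0.0384] -5.73 [-0.1  0.8 -0.6] 0.0498 0.0
```

View pics/g1.png

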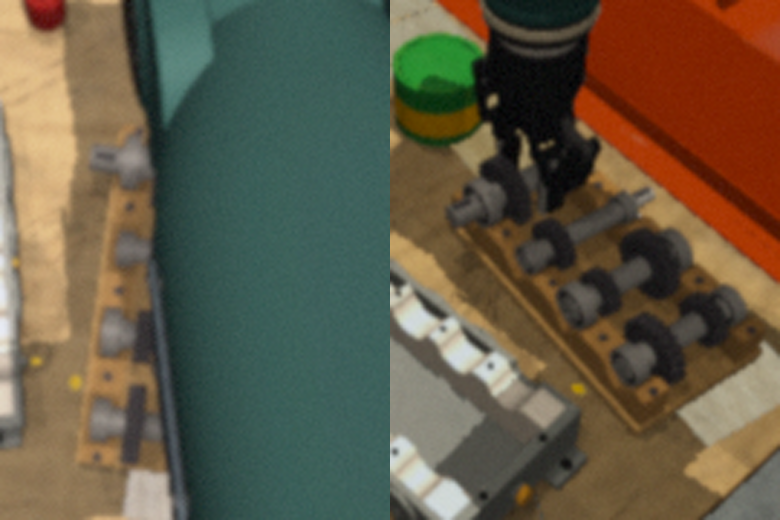

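Call:
drive_tool(steps=[[[0,0,0],[0,0,0]],[[0,0,0],[0,0,0]],[[0,0,0],[0,0,0]],[[0,0,0],[0,0,0]],[[0,0,0],[0,0,0]],[[0,0,0],[0,0,0]],[[0,0,-0.5],[0,0,0]],[[0,0,-1],[0,0,0]],[[0,0,-2],[0,0,0]],[[0,0,-3],[0,0,0]],[[0,0,-3],[0,0,0]],[[0,0,-3],[0,0,0]]], claw=1.2, grip_force=50)

```text
clock: 6.58
eef_pos: [0.5818, 0.1533, 0.1649]
tcp_rot: [0.742, 0.671, 0.0, 0.0]
contact_force: [2.0, 0.1, -4.9]
grip_width: 0.0202
grip_force: 49.2
```

View pics/l1.png

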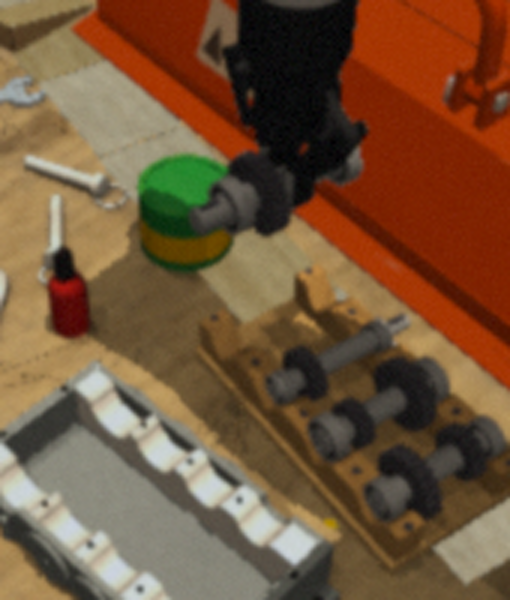

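Run:
```python
from h import *
s=np.array([.0993,.995,0]);m=np.array([.5818,.1533,.1795])
for t in (.042,.048,.054,.072,.078,.082): print(t,((proj("scene",m+s*t)-[190,90])*3).round(0))
```

```text
0.042 [[240. 207.]]
0.048 [[233. 210.]]
0.054 [[226. 214.]]
0.072 [[205. 224.]]
0.078 [[198. 227.]]
0.082 [[193. 229.]]
```

Call:
drive_tool(steps=[[[4.1,-0.5,0.1],[0,0,-0.04]],[[4.1,-0.3,0.1],[0,0,-0.039]],[[4.1,-0.1,0.2],[0,0,-0.04]],[[4.1,0,0.1],[0,0,-0.039]],[[4.15,0.2,0.2],[0,0,-0.04]],[[0,0,2.7],[0,0,0]],[[0,0,2.7],[0,0,0]],[[0,0,2.6],[0,0,0]],[[0,0,1],[0,0,0]],[[0,0,0],[0,0,0]]])

```text
clock: 7.92
eef_pos: [0.5788, 0.3591, 0.0657]
tcp_rot: [0.672, 0.741, -0.001, -0.0]
contact_force: [-0.1, -0.4, -4.3]
grip_width: 0.0202
grip_force: 49.4
```

Run:
```python
from h import *
st()
a=optics.grab_frame("top")[:,:,::-1].copy();b=optics.grab_frame("scene")[:,:,::-1].copy()
cv2.imwrite("pics/p1.png",np.hstack([cv2.resize(i,(390,450),interpolation=2) for i in (a[140:290,150:280],b[180:330,165:295])]))
plan([(.5804,.3595,.05,5.6)])
```

```text
7.925 [0.5788 0.3591 0.0657] 5.61 [-0.1 -0.4 -4.3] 0.0202 49.42119061946869
[[[0.0,0.08,1.71],[0.001,0.0,0.0]]]
1
```

View pics/p1.png

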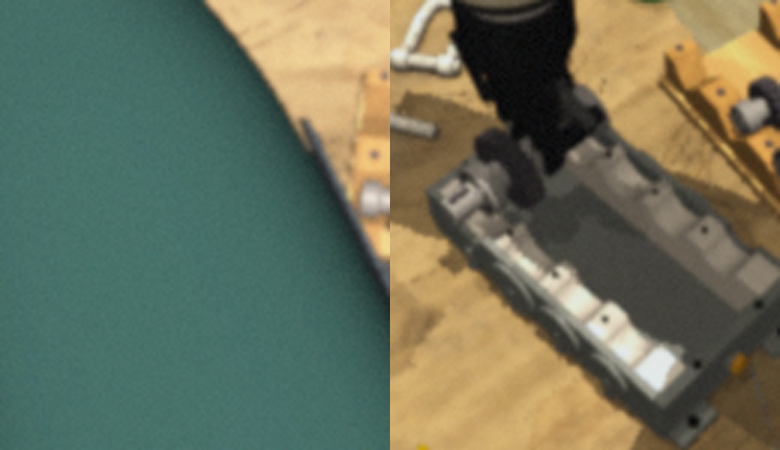

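Call:
drive_tool(steps=[[[0,0.15,0.8],[0,0,0]],[[0,0,0.6],[0,0,0]],[[0,0,0.4],[0,0,0]],[[0,0,0.3],[0,0,0]],[[0,0,0.3],[0,0,0]],[[0,0,0.2],[0,0,0]],[[0,0,0],[0,0,0]]])

```text
clock: 8.9
eef_pos: [0.5806, 0.3594, 0.0402]
tcp_rot: [0.672, 0.741, -0.0, -0.0]
contact_force: [-0.5, -0.3, -4.5]
grip_width: 0.0202
grip_force: 49.4
```

Still free; continue gently.

Call:
drive_tool(steps=[[[0,0,0.15],[0,0,0]],[[0,0,0.15],[0,0,0]],[[0,0,0.15],[0,0,0]],[[0,0,0.1],[0,0,0]],[[0,0,0],[0,0,0]]])

```text
clock: 9.52
eef_pos: [0.581, 0.3594, 0.036]
tcp_rot: [0.672, 0.741, 0.001, 0.0]
contact_force: [-2.8, -3.7, 10.2]
grip_width: 0.0205
grip_force: 51.0
```

Call:
drive_tool(steps=[[[0,0,0],[0,0,0]],[[0,0,0],[0,0,0]],[[0,0,0],[0,0,0]],[[0,0,-1],[0,0,0]],[[0,0,-2],[0,0,0]],[[0,0,-3],[0,0,0]],[[0,0,-4],[0,0,0]]], claw=3.6)

```text
clock: 10.4
eef_pos: [0.5803, 0.3593, 0.1359]
tcp_rot: [0.672, 0.741, -0.0, -0.0]
contact_force: [0.5, 0.1, 0.2]
grip_width: 0.0361
grip_force: 0.0
```

Run:
```python
from h import *
st()
b=optics.grab_frame("scene")[:,:,::-1].copy()
cv2.imwrite("pics/p2.png",cv2.resize(b[130:330,160:380],None,fx=3,fy=3,interpolation=2))
plan([(.5195,.155,.16,-5.7),(.5195,.155,.07,-5.7,.04),(.5195,.155,.0275,-5.7,.015)])
```

```text
10.4 [0.5803 0.3593 0.1359] 5.61 [0.5 0.1 0.2] 0.0361 0.0
[[[-4.0,-1.6,-0.4],[0.001,-0.001,0.04]],[[-4.0,-1.5,-0.4],[0.001,0.0,0.039]],[[-4.1,-1.3,-0.4],[0.001,-0.001,0.04]],[[-4.1,-1.2,-0.3],[0.001,0.0,0.039]],[[-4.16,-1.03,-0.37],[0.002,-0.001,0.04]],[[0.0,0.0,3.0],[0.0,0.0,0.0]],[[0.0,0.0,3.0],[0.0,0.0,0.0]],[[0.0,0.01,3.0],[0.0,0.0,0.0]],[[0.0,0.0,1.4],[0.0,0.0,0.0]],[[0.0,0.0,1.4],[0.0,0.0,0.0]],[[0.0,0.0,1.45],[0.0,0.0,0.0]]]
11
```

View pics/p2.png

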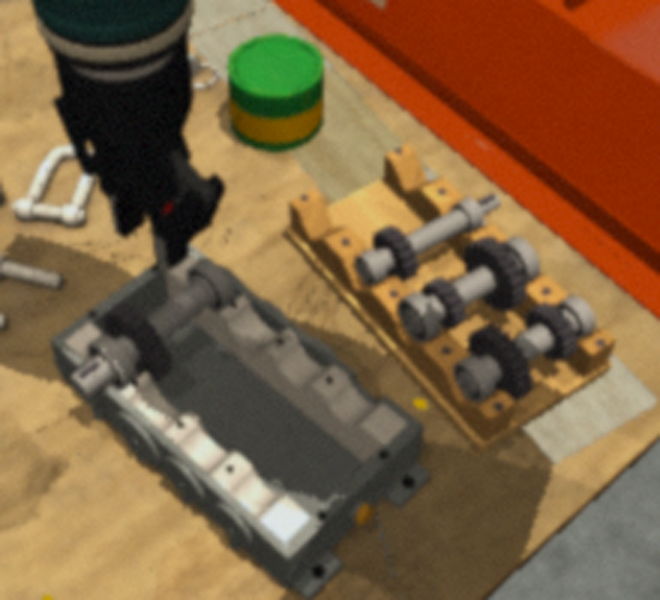

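Call:
drive_tool(steps=[[[-4,-1.6,-0.4],[0,0,0.04]],[[-4,-1.5,-0.4],[0,0,0.039]],[[-4.1,-1.3,-0.4],[0,0,0.04]],[[-4.1,-1.2,-0.3],[0,0,0.039]],[[-4.2,-1,-0.4],[0,0,0.04]],[[0,0,3],[0,0,0]],[[0,0,3],[0,0,0]],[[0,0,3],[0,0,0]],[[0,0,0],[0,0,0]]], claw=4.6)

```text
clock: 11.58
eef_pos: [0.5173, 0.1538, 0.0628]
tcp_rot: [0.742, 0.671, -0.001, -0.001]
contact_force: [-0.6, 0.5, 0.9]
grip_width: 0.0458
grip_force: 0.0
```

Run:
```python
from h import *
st()
plan([(.5195,.155,.0275,-5.7,.015)])
```

```text
11.575 [0.5173 0.1538 0.0628] -5.74 [-0.6  0.5  0.9] 0.0458 0.0
[[[0.0,0.1,1.2],[-0.001,0.0,0.0]],[[0.1,0.1,1.2],[-0.001,0.0,0.0]],[[0.05,0.01,1.13],[-0.001,0.001,-0.001]]]
3
```

Call:
drive_tool(steps=[[[0.1,0.1,1.2],[0,0,0]],[[0.05,0.1,1.2],[0,0,0]],[[0,0,1.1],[0,0,0]],[[0,0,0],[0,0,0]]])

```text
clock: 12.08
eef_pos: [0.52, 0.1552, 0.028]
tcp_rot: [0.742, 0.671, -0.001, -0.0]
contact_force: [-0.3, -0.3, -0.4]
grip_width: 0.0459
grip_force: 0.0
```

Call:
drive_tool(steps=[[[0,0,0],[0,0,0]],[[0,0,0],[0,0,0]],[[0,0,0],[0,0,0]],[[0,0,0],[0,0,0]],[[0,0,0],[0,0,0]],[[0,0,0],[0,0,0]],[[0,0,-0.5],[0,0,0]],[[0,0,-1],[0,0,0]],[[0,0,-2],[0,0,0]],[[0,0,-3],[0,0,0]],[[0,0,-3.5],[0,0,0]],[[0,0,-3.5],[0,0,0]]], claw=0.8)

```text
clock: 13.58
eef_pos: [0.5205, 0.1552, 0.1657]
tcp_rot: [0.742, 0.671, 0.0, 0.0]
contact_force: [1.3, 0.7, -3.4]
grip_width: 0.0163
grip_force: 48.9
```

Run:
```python
from h import *
st()
b=optics.grab_frame("scene")[:,:,::-1].copy()
cv2.imwrite("pics/l2.png",cv2.resize(b[90:290,190:360],None,fx=3,fy=3,interpolation=2))
s=np.array([.0993,.995,0]);m=read_state()["eef_pos"]+[0,0,.0146]
for t in (-.078,-.048,.048,.054): print(t,((proj("scene",m+s*t)-[190,90])*3).round(0))
plan([(.4372,.3453,.16,5.6),(.4372,.3453,.08,5.6,.03)])
```

```text
13.575 [0.5205 0.1552 0.1657] -5.73 [ 1.3  0.7 -3.4] 0.0163 48.89434218406677
-0.078 [[429. 181.]]
-0.048 [[397. 197.]]
0.048 [[289. 251.]]
0.054 [[282. 254.]]
[[[3.6,-2.1,0.2],[0.001,0.0,-0.04]],[[3.7,-1.9,0.2],[0.001,0.0,-0.039]],[[3.8,-1.8,0.2],[0.001,0.0,-0.04]],[[3.8,-1.6,0.2],[0.002,0.0,-0.039]],[[3.87,-1.48,0.18],[0.001,-0.001,-0.04]],[[0.0,0.0,2.7],[0.0,0.0,0.0]],[[0.0,0.0,2.6],[0.0,0.0,0.0]],[[0.0,0.0,2.7],[0.0,0.0,0.0]]]
8
```

View pics/l2.png

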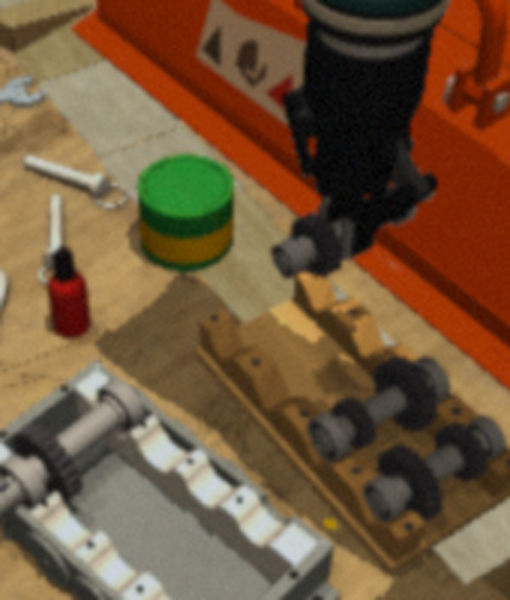

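Call:
drive_tool(steps=[[[3.6,-2.1,0.2],[0,0,-0.04]],[[3.7,-1.9,0.2],[0,0,-0.039]],[[3.8,-1.8,0.2],[0,0,-0.04]],[[3.8,-1.6,0.2],[0,0,-0.039]],[[3.9,-1.5,0.2],[0,0,-0.04]],[[0,0,2.7],[0,0,0]],[[0,0,2.6],[0,0,0]],[[0,0,2.7],[0,0,0]],[[0,0,0],[0,0,0]]])

```text
clock: 14.75
eef_pos: [0.4345, 0.3449, 0.0729]
tcp_rot: [0.672, 0.741, -0.001, -0.0]
contact_force: [-0.0, 0.0, -1.3]
grip_width: 0.0161
grip_force: 49.1
```

Run:
```python
from h import *
st()
plan([(.4372,.3453,.04,5.6,.01)])
```

```text
14.75 [0.4345 0.3449 0.0729] 5.61 [-0.   0.  -1.3] 0.0161 49.06380236148834
[[[0.0,0.1,0.8],[-0.001,0.0,0.0]],[[0.0,0.1,0.8],[0.0,0.0,0.0]],[[0.0,0.0,0.8],[-0.001,0.001,0.0]],[[0.02,0.07,0.89],[0.0,0.0,0.0]]]
4
```

Call:
drive_tool(steps=[[[0,0.15,0.8],[0,0,0]],[[0,0.1,0.8],[0,0,0]],[[0,0,0.8],[0,0,0]],[[0,0,0.5],[0,0,0]],[[0,0,0.2],[0,0,0]],[[0,0,0],[0,0,0]]])

```text
clock: 15.5
eef_pos: [0.4378, 0.3456, 0.0428]
tcp_rot: [0.672, 0.741, -0.0, -0.0]
contact_force: [0.5, 0.5, -2.6]
grip_width: 0.0162
grip_force: 49.1
```

Call:
drive_tool(steps=[[[0,-0.05,0.2],[0,0,0]],[[0,0,0.2],[0,0,0]],[[0,0,0.15],[0,0,0]],[[0,0,0.1],[0,0,0]],[[0,0,0.1],[0,0,0]],[[0,0,0],[0,0,0]]])

```text
clock: 16.25
eef_pos: [0.4377, 0.3456, 0.0367]
tcp_rot: [0.672, 0.741, 0.001, 0.0]
contact_force: [-4.8, -3.8, 20.9]
grip_width: 0.0162
grip_force: 51.6
```

Call:
drive_tool(steps=[[[0,-0.05,0],[0,0,0]],[[0,0,0],[0,0,0]],[[0,0,0],[0,0,0]],[[0,0,-1],[0,0,0]],[[0,0,-2],[0,0,0]],[[0,0,-3],[0,0,0]],[[0,0,-4],[0,0,0]]], claw=3.3)

```text
clock: 17.12
eef_pos: [0.4365, 0.3453, 0.1365]
tcp_rot: [0.672, 0.741, -0.0, -0.0]
contact_force: [0.7, 0.5, -0.2]
grip_width: 0.0331
grip_force: 0.0
```

Run:
```python
from h import *
st()
b=optics.grab_frame("scene")[:,:,::-1].copy()
cv2.imwrite("pics/p3.png",cv2.resize(b[130:330,160:380],None,fx=3,fy=3,interpolation=2))
plan([(.46,.166,.16,-5.7),(.46,.166,.08,-5.7,.04)])
```

```text
17.125 [0.4365 0.3453 0.1365] 5.61 [ 0.7  0.5 -0.2] 0.0331 0.0
[[[-4.5,0.1,-0.5],[0.001,-0.001,0.049]],[[-4.5,0.3,-0.5],[0.001,-0.001,0.05]],[[-4.5,0.6,-0.4],[0.001,0.0,0.049]],[[-4.55,0.76,-0.45],[0.002,-0.001,0.05]],[[0.0,0.0,4.0],[0.0,0.0,0.0]],[[0.0,0.0,4.0],[0.0,0.0,0.0]]]
6
```

View pics/p3.png

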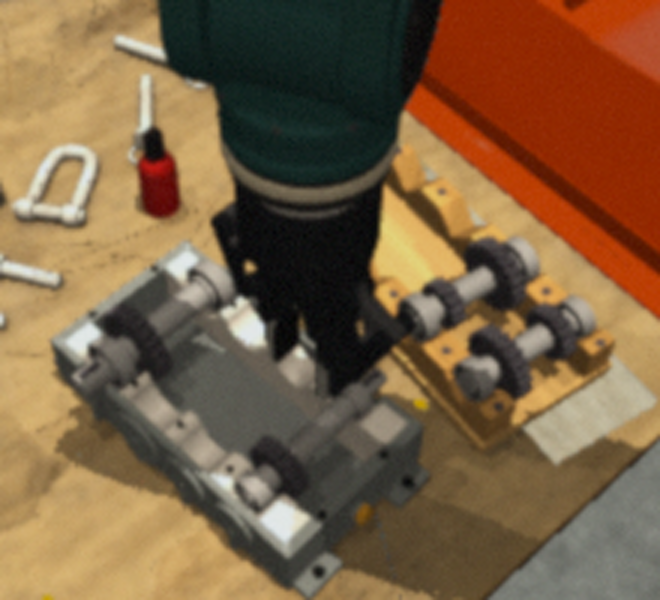

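Call:
drive_tool(steps=[[[-4.5,0.1,-0.5],[0,0,0.049]],[[-4.5,0.3,-0.5],[0,0,0.05]],[[-4.5,0.6,-0.4],[0,0,0.049]],[[-4.6,0.7,-0.4],[0,0,0.05]],[[0,0,4],[0,0,0]],[[0,0,4],[0,0,0]],[[0,0,0],[0,0,0]]], claw=4.7)

```text
clock: 18.05
eef_pos: [0.4566, 0.1643, 0.0721]
tcp_rot: [0.742, 0.671, -0.002, -0.001]
contact_force: [-0.1, 0.1, 1.1]
grip_width: 0.0471
grip_force: 0.0
```

Run:
```python
from h import *
st()
plan([(.458,.1645,.0345,-5.7,.015)])
```

```text
18.05 [0.4566 0.1643 0.0721] -5.75 [-0.1  0.1  1.1] 0.0471 0.0
[[[0.0,0.1,1.3],[-0.001,0.0,0.0]],[[0.0,0.0,1.2],[-0.001,0.001,0.0]],[[0.03,0.05,1.26],[-0.002,0.0,-0.001]]]
3
```

Call:
drive_tool(steps=[[[0,0.1,1.3],[0,0,0]],[[0,0.05,1.2],[0,0,0]],[[0,0,1.2],[0,0,0]],[[0,0,0],[0,0,0]]])

```text
clock: 18.55
eef_pos: [0.4591, 0.1645, 0.0356]
tcp_rot: [0.742, 0.671, -0.001, -0.0]
contact_force: [-0.1, -0.5, -0.1]
grip_width: 0.047
grip_force: 0.0
```

Call:
drive_tool(steps=[[[0,0,0],[0,0,0]],[[0,0,0],[0,0,0]],[[0,0,0],[0,0,0]],[[0,0,0],[0,0,0]],[[0,0,0],[0,0,0]],[[0,0,0],[0,0,0]],[[0,0,-0.5],[0,0,0]],[[0,0,-1],[0,0,0]],[[0,0,-2],[0,0,0]],[[0,0,-3],[0,0,0]],[[0,0,-3.5],[0,0,0]],[[0,0,-3.5],[0,0,0]]], claw=1)

```text
clock: 20.05
eef_pos: [0.4595, 0.1645, 0.1731]
tcp_rot: [0.742, 0.671, 0.0, 0.0]
contact_force: [1.8, 0.5, -4.1]
grip_width: 0.0178
grip_force: 49.1
```

Run:
```python
from h import *
st()
b=optics.grab_frame("scene")[:,:,::-1].copy()
cv2.imwrite("pics/l3.png",cv2.resize(b[90:290,190:360],None,fx=3,fy=3,interpolation=2))
s=np.array([.0993,.995,0]);m=read_state()["eef_pos"]+[0,0,.0146]
for t in (-.048,.048,.054): print(t,((proj("scene",m+s*t)-[190,90])*3).round(0))
plan([(.5327,.3548,.17,5.6),(.5327,.3548,.08,5.6,.03)])
```

```text
20.05 [0.4595 0.1645 0.1731] -5.73 [ 1.8  0.5 -4.1] 0.0178 49.07330274581909
-0.048 [[456. 240.]]
0.048 [[345. 299.]]
0.054 [[338. 303.]]
[[[3.9,1.0,0.2],[0.001,0.0,-0.04]],[[3.9,1.2,0.1],[0.001,0.0,-0.039]],[[3.8,1.4,0.2],[0.001,0.0,-0.04]],[[3.8,1.5,0.1],[0.001,0.0,-0.039]],[[3.71,1.65,0.16],[0.002,-0.001,-0.04]],[[0.0,0.0,3.0],[0.0,0.0,0.0]],[[0.0,0.0,3.0],[0.0,0.0,0.0]],[[0.0,0.0,3.0],[0.0,0.0,0.0]]]
8
```

View pics/l3.png

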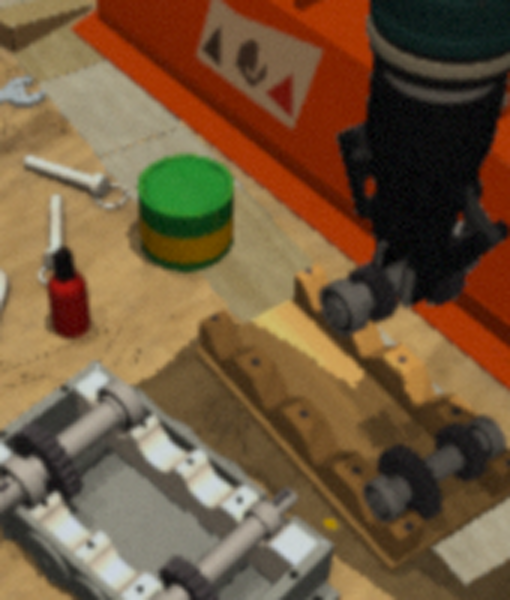

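Call:
drive_tool(steps=[[[3.9,1,0.2],[0,0,-0.04]],[[3.9,1.2,0.1],[0,0,-0.039]],[[3.8,1.4,0.2],[0,0,-0.04]],[[3.8,1.5,0.1],[0,0,-0.039]],[[3.7,1.6,0.1],[0,0,-0.04]],[[0,0,3],[0,0,0]],[[0,0,3],[0,0,0]],[[0,0,3],[0,0,0]],[[0,0,0],[0,0,0]]])

```text
clock: 21.22
eef_pos: [0.5295, 0.3538, 0.0727]
tcp_rot: [0.672, 0.741, -0.002, -0.001]
contact_force: [-0.2, 0.1, -4.0]
grip_width: 0.0184
grip_force: 49.4
```

Run:
```python
from h import *
st()
plan([(.5325,.3548,.042,5.6,.01)])
```

```text
21.225 [0.5295 0.3538 0.0727] 5.61 [-0.2  0.1 -4. ] 0.0184 49.44513916969299
[[[0.0,0.1,0.8],[-0.001,0.0,0.0]],[[0.0,0.1,0.8],[-0.001,0.0,0.0]],[[0.0,0.1,0.7],[-0.001,0.001,0.0]],[[0.07,0.02,0.77],[0.0,0.0,0.0]]]
4
```

Call:
drive_tool(steps=[[[0.05,0.15,0.8],[0,0,0]],[[0.05,0.1,0.8],[0,0,0]],[[0,0.05,0.7],[0,0,0]],[[0,0,0.5],[0,0,0]],[[0,0,0.2],[0,0,0]],[[0,0,0],[0,0,0]]])

```text
clock: 21.98
eef_pos: [0.5335, 0.3557, 0.0443]
tcp_rot: [0.672, 0.741, -0.0, -0.0]
contact_force: [0.7, 0.4, -3.8]
grip_width: 0.0184
grip_force: 49.6
```

Call:
drive_tool(steps=[[[-0.05,-0.1,0.2],[0,0,0]],[[0,0,0.2],[0,0,0]],[[0,0,0.15],[0,0,0]],[[0,0,0.1],[0,0,0]],[[0,0,0.1],[0,0,0]],[[0,0,0],[0,0,0]]])

```text
clock: 22.72
eef_pos: [0.533, 0.3552, 0.0374]
tcp_rot: [0.672, 0.741, 0.0, 0.0]
contact_force: [0.5, -1.9, 3.7]
grip_width: 0.0182
grip_force: 50.5
```

Call:
drive_tool(steps=[[[0,0,0.08],[0,0,0]],[[0,0,0],[0,0,0]]])

```text
clock: 22.98
eef_pos: [0.5331, 0.3552, 0.0372]
tcp_rot: [0.672, 0.741, 0.001, 0.001]
contact_force: [-2.6, -4.3, 12.8]
grip_width: 0.0182
grip_force: 51.5
```

Call:
drive_tool(steps=[[[0,0,0],[0,0,0]],[[0,0,0],[0,0,0]],[[0,0,0],[0,0,0]],[[0,0,-1],[0,0,0]],[[0,0,-2],[0,0,0]],[[0,0,-3],[0,0,0]],[[0,0,-4],[0,0,0]]], claw=3.4)

```text
clock: 23.85
eef_pos: [0.5322, 0.355, 0.1371]
tcp_rot: [0.672, 0.741, -0.0, -0.0]
contact_force: [0.1, 0.3, 0.5]
grip_width: 0.0341
grip_force: 0.0
```

Run:
```python
from h import *
st()
plan([(.399,.174,.16,-5.7),(.399,.174,.08,-5.7,.04)])
```

```text
23.85 [0.5322 0.355  0.1371] 5.61 [0.1 0.3 0.5] 0.0341 0.0
[[[-3.3,-3.0,-0.5],[0.0,0.0,0.039]],[[-3.5,-2.9,-0.4],[0.0,0.0,0.04]],[[-3.6,-2.7,-0.5],[0.0,0.0,0.039]],[[-3.7,-2.6,-0.4],[0.0,0.0,0.04]],[[-3.71,-2.45,-0.47],[-0.001,0.0,0.039]],[[0.0,0.0,4.0],[0.0,0.0,0.0]],[[0.0,0.0,4.0],[0.0,0.0,0.0]]]
7
```

Call:
drive_tool(steps=[[[-3.3,-3,-0.5],[0,0,0.039]],[[-3.5,-2.9,-0.4],[0,0,0.04]],[[-3.6,-2.7,-0.5],[0,0,0.039]],[[-3.7,-2.6,-0.4],[0,0,0.04]],[[-3.7,-2.5,-0.5],[0,0,0.039]],[[0,0,4],[0,0,0]],[[0,0,4],[0,0,0]],[[0,0,0],[0,0,0]]], claw=4.7)

```text
clock: 24.85
eef_pos: [0.3975, 0.1739, 0.0781]
tcp_rot: [0.741, 0.671, -0.001, -0.001]
contact_force: [0.3, 0.5, -0.8]
grip_width: 0.0473
grip_force: 0.0
```

Run:
```python
from h import *
st()
plan([(.3965,.1715,.0315,-5.7,.015)])
```

```text
24.85 [0.3975 0.1739 0.0781] -5.68 [ 0.3  0.5 -0.8] 0.0473 0.0
[[[-0.1,0.0,1.2],[-0.001,0.0,0.0]],[[0.0,0.0,1.2],[-0.001,0.0,0.0]],[[-0.1,0.0,1.1],[-0.001,0.001,0.0]],[[-0.05,-0.07,1.16],[0.0,0.0,0.0]]]
4
```

Call:
drive_tool(steps=[[[-0.1,-0.1,1.2],[0,0,0]],[[-0.1,-0.1,1.2],[0,0,0]],[[-0.05,0,1.2],[0,0,0]],[[0,0,1.1],[0,0,0]],[[0,0,0],[0,0,0]]])

```text
clock: 25.48
eef_pos: [0.3961, 0.1719, 0.0312]
tcp_rot: [0.741, 0.671, -0.001, -0.0]
contact_force: [0.3, 0.3, 0.4]
grip_width: 0.0474
grip_force: 0.0
```

Call:
drive_tool(steps=[[[0,0,0],[0,0,0]],[[0,0,0],[0,0,0]],[[0,0,0],[0,0,0]],[[0,0,0],[0,0,0]],[[0,0,0],[0,0,0]],[[0,0,0],[0,0,0]],[[0,0,-0.5],[0,0,0]],[[0,0,-1],[0,0,0]],[[0,0,-2],[0,0,0]],[[0,0,-3],[0,0,0]],[[0,0,-3.5],[0,0,0]],[[0,0,-3.5],[0,0,0]]], claw=1)

```text
clock: 26.98
eef_pos: [0.3964, 0.1719, 0.1688]
tcp_rot: [0.741, 0.671, 0.0, 0.0]
contact_force: [0.7, -0.6, -4.6]
grip_width: 0.0181
grip_force: 49.1
```

Run:
```python
from h import *
st()
plan([(.4852,.3503,.17,5.6),(.4852,.3503,.08,5.6,.03)])
optics.grab_frame("scene"); m=read_state()["eef_pos"]+[0,0,.0146]
s=np.array([.0993,.995,0])
for q in("shaft_second_mid","shaft_third_mid"): print([(np.round(d["box"]),round(d["confidence"],2)) for d in optics.recognise(q,"scene")][:2])
print(proj("scene",[m+s*.054,m-s*.054]).round(1))
```

```text
26.975 [0.3964 0.1719 0.1688] -5.67 [ 0.7 -0.6 -4.6] 0.0181 49.064741134643555
[[[4.7,1.8,0.0],[0.0,0.0,-0.049]],[[4.6,2.0,0.0],[0.0,0.0,-0.049]],[[4.4,2.2,-0.1],[0.0,0.0,-0.049]],[[4.34,2.41,-0.02],[0.0,0.0,-0.05]],[[0.0,0.0,3.0],[0.0,0.0,0.0]],[[0.0,0.0,3.0],[0.0,0.0,0.0]],[[0.0,-0.01,3.0],[0.0,0.0,0.0]]]
7
[(array([314., 185.,  56.,  38.]), 0.95)]
[(array([205., 230.,  48.,  46.]), 0.62), (array([207., 172.,  14.,  31.]), 0.43)]
[[324.2 213.8]
 [366.6 189.2]]
```

Held (weight shows −4.6 N). Transfer.

Call:
drive_tool(steps=[[[4.7,1.8,0],[0,0,-0.049]],[[4.6,2,0],[0,0,-0.049]],[[4.4,2.2,0],[0,0,-0.049]],[[4.4,2.3,0],[0,0,-0.05]],[[0,0,3],[0,0,0]],[[0,0,3],[0,0,0]],[[0,0,2.5],[0,0,0]],[[0,0,0],[0,0,0]]])

```text
clock: 28.12
eef_pos: [0.4827, 0.3501, 0.0794]
tcp_rot: [0.672, 0.741, -0.002, -0.001]
contact_force: [0.7, -0.5, -3.2]
grip_width: 0.018
grip_force: 49.4
```

Run:
```python
from h import *
st()
plan([(.485,.3503,.045,5.6,.01)])
```

```text
28.125 [0.4827 0.3501 0.0794] 5.61 [ 0.7 -0.5 -3.2] 0.018 49.44584012031555
[[[0.0,0.1,0.9],[-0.001,0.0,0.0]],[[0.0,0.0,0.8],[-0.001,0.001,0.0]],[[0.0,0.1,0.9],[-0.001,0.0,0.0]],[[0.01,0.04,0.84],[-0.002,0.001,0.0]]]
4
```

Call:
drive_tool(steps=[[[0,0.1,0.9],[0,0,0]],[[0,0.05,0.8],[0,0,0]],[[0,0,0.7],[0,0,0]],[[0,0,0.5],[0,0,0]],[[0,0,0.4],[0,0,0]],[[0,0,0.2],[0,0,0]],[[0,0,0],[0,0,0]]])

```text
clock: 29.0
eef_pos: [0.4858, 0.3511, 0.047]
tcp_rot: [0.672, 0.741, -0.0, -0.0]
contact_force: [0.4, 0.1, -3.4]
grip_width: 0.018
grip_force: 49.6
```

Call:
drive_tool(steps=[[[-0.05,-0.1,0.3],[0,0,0]],[[0,0,0.2],[0,0,0]],[[0,0,0.2],[0,0,0]],[[0,0,0.15],[0,0,0]],[[0,0,0.1],[0,0,0]],[[0,0,0],[0,0,0]]])

```text
clock: 29.75
eef_pos: [0.4849, 0.3505, 0.0374]
tcp_rot: [0.672, 0.741, 0.0, -0.0]
contact_force: [-0.3, -0.6, -3.8]
grip_width: 0.0181
grip_force: 49.6
```

Call:
drive_tool(steps=[[[0,0,0.08],[0,0,0]],[[0,0,0.08],[0,0,0]],[[0,0,0.06],[0,0,0]],[[0,0,0],[0,0,0]]])

```text
clock: 30.25
eef_pos: [0.4854, 0.3506, 0.0365]
tcp_rot: [0.672, 0.741, 0.001, 0.001]
contact_force: [-1.9, -2.7, 13.2]
grip_width: 0.0183
grip_force: 51.3
```

Seated with the same contact signature as the others; release, lift, and back off.

Call:
drive_tool(steps=[[[0,0,0],[0,0,0]],[[0,0,0],[0,0,0]],[[0,0,0],[0,0,0]],[[0,0,-1],[0,0,0]],[[0,0,-2],[0,0,0]],[[0,0,-3],[0,0,0]],[[0,0,-4],[0,0,0]],[[-1,-4,-3],[0,0,0]],[[-1,-4,-3],[0,0,0]],[[-1,-4,-3],[0,0,0]],[[-2,-4,-2],[0,0,0]],[[-3,-3,-1],[0,0,0]]], claw=3.4)

```text
clock: 31.75
eef_pos: [0.3023, 0.2519, 0.2569]
tcp_rot: [0.671, 0.741, 0.001, 0.0]
contact_force: [0.2, 0.1, -0.1]
grip_width: 0.0339
grip_force: 0.0
```

Run:
```python
from h import *
st()
a=optics.grab_frame("top")[:,:,::-1].copy();b=optics.grab_frame("scene")[:,:,::-1].copy()
cv2.imwrite("pics/fin.png",np.hstack([cv2.resize(i,(390,520),interpolation=2) for i in (a[130:290,145:265],b[180:340,170:290])]))
C=np.array([.5088,.3524,.05])
for n in("top","scene"):
  print(n,[proj(n,C+np.array([.995,.098,0])*k).round(0).tolist() for k in(-.072,-.024,.024,.072)])
  for q in ["input","second","third","output"]: print(q,[(np.round(np.array(d["box"])[:2]+np.array(d["box"])[2:]/2),round(d["confidence"],2)) for d in optics.recognise(f"shaft_{q}_mid",n)][:1])
```

```text
31.75 [0.3023 0.2519 0.2569] 5.69 [ 0.2  0.1 -0.1] 0.0339 0.0
top [[[204.0, 246.0]], [[202.0, 223.0]], [[201.0, 200.0]], [[200.0, 178.0]]]
input [(array([210., 248.]), 0.84)]
second [(array([201., 224.]), 0.62)]
third []
output [(array([194., 177.]), 0.97)]
scene [[[262.0, 278.0]], [[245.0, 264.0]], [[229.0, 250.0]], [[214.0, 238.0]]]
input [(array([264., 277.]), 0.85)]
second [(array([243., 263.]), 0.78)]
third [(array([229., 251.]), 0.73)]
output [(array([212., 239.]), 0.76)]
```

View pics/fin.png

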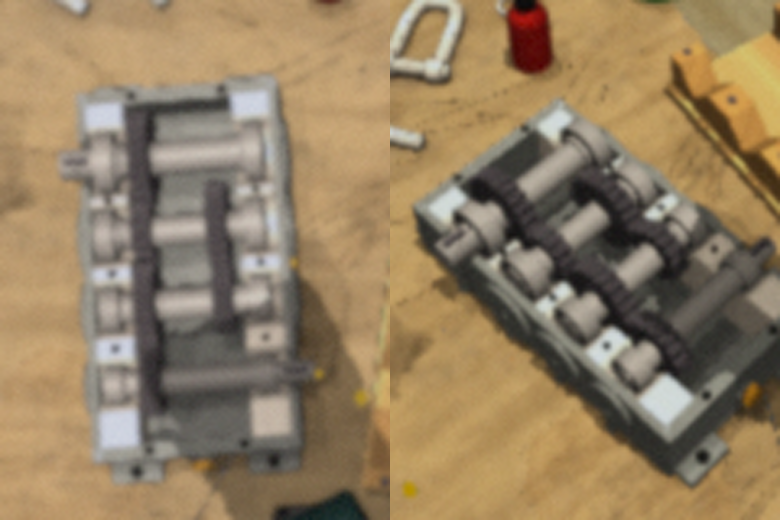

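```bash
python3 -c "
from plant import env
print(env.sign_off())"
```

```text
the job is handed in; nothing more can be done
None
```

All four shafts lie in their own bearing seats, smallest to largest and pointing as they did in the stand; I did not touch the grease tin or the red bottle, and I handed the job in at about 32 s of the allowed 102 s (no verdict was returned).

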